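# Set out the infusion tray

### The job

Set out the tray for the next infusion: lay the large syringe in the two V-shaped cradles (either way round), stand the large vial upright in the square holder, lay the finger clip flat with its screen up in the oblong holder, and lay the roll of tape flat over the short post. The small syringe and the small vial do not belong: leave them where they lie, and let go of everything at the end.

Things in the scene. Friction and masses are not known exactly. Their poses are not given: they have to be found in the camera images.
- large_syringe_mid (a point): The larger of two capped plastic syringes, lying on the table. 118 mm long along its x (cap at +x, thumb disc at -x); barrel 24 mm in diameter from x = -41 to +45 mm; a finger flange 36 mm wide and 24 mm high at x = -41 mm keeps it from rolling. Point: on the barrel's axis, mid-length, 12 mm above the table. 30 to 55 g.
- large_vial_mid (a point): The larger of two brown glass vials with paper label and metal cap, standing upright. 34 mm in diameter up to 45 mm, cap 24 mm in diameter above that, 62 mm tall. Point: on its axis, half-way up (31 mm); z up. 55 to 90 g.
- finger_clip_mid (a point): White clamshell finger clip (pulse meter) with a dark screen on top, rigid. 58 mm long along its x, 34 mm wide along its y, 34 mm high, flat sides. Point: its centre, 17 mm above the table; z up. 45 to 70 g.
- tape_roll_mid (a point): Roll of tan tape on a white core, lying flat. 46 mm outer diameter, 28 mm hole, 30 mm high. Point: its centre, 15 mm above the table; z up. 40 to 65 g.
- small_syringe_mid (a point): Look-alike, to be left alone: smaller syringe, 84 mm long along its x, barrel 15 mm in diameter, flange 23 mm wide. Point: on its axis, mid-length, 7.5 mm above the table.
- small_vial_mid (a point): Look-alike, to be left alone: smaller brown vial, 22 mm in diameter, 38 mm tall, upright. Point: on its axis, half-way up (19 mm).
- syringe_holder: Holder for the large syringe: two white V cradles, 10 mm thick, at y = +-28 mm, open between them for fingers; V sides slope 30 degrees out to x = +-23 mm, 19 mm high. The syringe lies along the holder's y, its mid point over the origin, 20 mm above it when seated. Dark grey plate 62 x 126 (own y) x 4 mm, fixed on the tray. Origin: centre of its underside, 4 mm above the table.
- vial_holder: Holder for the large vial: four white corner brackets, 8 mm high above the plate, around a square of 52 x 52 mm about the origin. The vial stands on the plate (4 mm above the origin). Dark grey plate 62 x 126 (own y) x 4 mm, fixed on the tray. Origin: centre of its underside, 4 mm above the table.
- clip_holder: Holder for the finger clip: four white corner brackets, 8 mm high above the plate, around 52 (x) by 78 mm (y) about the origin, sides open between them. The clip lies on the plate (4 mm above the origin), its length along the holder's y, either way round. Dark grey plate 62 x 126 (own y) x 4 mm, fixed on the tray. Origin: centre of its underside, 4 mm above the table.
- tape_holder: Holder for the tape: a white post at the origin, 12 mm thick, top 18 mm above the origin; the roll lies on the plate (4 mm above the origin) around it. Dark grey plate 62 x 126 (own y) x 4 mm, fixed on the tray. Origin: centre of its underside, 4 mm above the table. The four holders lie side by side at 66 mm pitch along their x, same yaw, in any order, on a fixed white tray 292 x 150 mm, rim 10 mm high.
Not all that is in view belongs to the job. What is shaped like the part that bears tape_roll_mid but pink or purple is not meant. Leave any orange or purple look-alike of the part that bears large_syringe_mid alone.

How it is judged:
At the end, for the whole second after the job is handed in: Syringe seated in both cradles (15 mm along, 4 mm height, 0.2 rad), vial upright within 15 mm of the square's centre, clip flat in its oblong (15 mm, 0.45 rad), tape flat around the post (12 mm), all at rest and released; small syringe and small vial within 20 mm of their starts (horizontal distance between large_syringe_mid and syringe_holder below 0.015 m and z of large_syringe_mid in the frame of syringe_holder between 0.0159 and 0.0239 m and linear speed of each of large_syringe, large_vial, finger_clip, tape_roll below 0.02 m/s and angular speed of each of large_syringe, large_vial, finger_clip, tape_roll below 0.3 rad/s and horizontal distance between large_vial_mid and vial_holder below 0.015 m and z of large_vial_mid in the frame of vial_holder between 0.031 and 0.039 m and angle between each of large_vial_mid, finger_clip_mid, tape_roll_mid's own z axis and vertical below 0.12 rad and horizontal distance between finger_clip_mid and clip_holder below 0.015 m and z of finger_clip_mid in the frame of clip_holder between 0.017 and 0.025 m and horizontal distance between tape_roll_mid and tape_holder below 0.012 m and z of tape_roll_mid in the frame of tape_holder between 0.015 and 0.023 m and angle between the x axis of large_syringe_mid and the y axis of syringe_holder, either way round below 0.2 rad and angle between the x axis of finger_clip_mid and the y axis of clip_holder, either way round below 0.45 rad and distance of each of small_syringe_mid, small_vial_mid from where it was at the start of the episode below 0.02 m); the robot touches nothing.
It fails at once if the small syringe is moved (distance of small_syringe_mid from where it was at the start of the episode above 0.03 m).
It fails at once if the small vial is moved (distance of small_vial_mid from where it was at the start of the episode above 0.03 m).
It also fails if it takes over 104 s, if anything falls off the work surface, if the arm or the gripper's body presses on something with over 40 N, if the wrist force passes 120 N, or if a joint passes its speed limit or range.

### The arm

A 6-joint arm with a two-finger parallel gripper is mounted at the origin on the work surface. World frame = base frame: x ahead of the robot, y to its left, z up, the work surface at z = 0. Lengths are in m, angles in rad, forces in N, time in s.
With the tool pointing down it reaches from about 0.275 to 0.75 m from the base axis. Payload 10.2 kg.
Tool frame: the origin (TCP) lies midway between the tips of the shut fingers; the grasp point (between the pads) lies 19 mm behind it; z points along the fingers, x is the direction in which the jaws open and shut, and the axes are right-handed (so a half turn about z gives the same grasp; the last joint's range is limited). The gripper opens to 85 mm and grips with 20 to 120 N. Pads are 22 mm wide; open, the fingers measure 114 mm over their backs; the gripper's body (76 mm by 85 mm) begins 54 mm behind the grasp point. The pads swing forward as they close: fully open they stand 13 mm farther back than shut.
Start: joints at [0.985, 0.313, 1.498, -0, 1.331, -0.223], TCP at [0.186, 0.491, 0.231] pointing down, gripper open.
Joint ranges: [-2.94, 2.94], [-0.97, 2.17], [0.19, 2.56], [-1.23, 4.37], [0.02, 3.11], [-2.88, 2.88]. Speed limits (rad/s): [2.39, 2.39, 3.01, 3.14, 3.14, 3.14].

### API

Orientations are given as a unit quaternion [x, y, z, w].
In Python, from workcell import robot gives the robot as it stands. The module is installed in compiled form; this text tells all that it offers.
- The arm moves only by the shell command python3 -m inch 'ROWS' [FORCE]. ROWS is JSON, a list of rows, each an object with "slide": the shift along the tool's x, y, z in m, a list of three; "delta_rot": the turn, a rotation vector about the tool's x, y, z in degrees, a list of three; "hand": the opening, from 0 (shut) to 1 (fully open). In form: [{"slide": [tx, ty, tz], "delta_rot": [rx, ry, rz], "hand": hand}, ...]. A call has 1 to 12 rows; each row is the pose to reach, as a shift and turn from the pose commanded when the call began, along the tool's axes at that moment; what a row does not reach only later rows make up. A row lasts 1/8 s, in which the tool goes at most 62.5 mm and 10.7 degrees, less where a joint would pass 70% of its speed; a pose out of reach is approached as far as the arm can. A call with a gripper value outside its range is refused whole. The fingers move at their own pace and stop on an object; FORCE is the grip in N (left out, the last holds). Time passes only in rows, so rows that repeat a pose let the fingers close. It gives the time, the measured TCP pose, the force and the opening at its end, in the units of the state.
- robot.get_state(): the state, without advancing time (a new reading comes with each control period).
- robot.grab_frame(name): name is "scene" or "top"; returns the picture (480x640x3 uint8, blue, green, red); there is no depth.
- robot.camera_info(name): a dict with "intrinsics" (3x3 intrinsics, pixels), "rvec" (rotation vector, rad) and "tvec" (3), from world to camera coordinates, as OpenCV has them. Camera axes: x right, y down, z forward; pixel columns grow to the right and rows downward; lengths in m; the calibration is good to about 2 mm. A picture is of the moment at which its call begins. camera_info takes no time and is no camera call.
- robot.job_done(): hands the job in, once; it reports no verdict.
Trained networks look in the newest picture that a camera, given by its name, has taken for a name from the list of things; names that differ only in an ending like _2 or _b are one class to them, and where a whole thing is asked for, a point or a joint stands for the part that bears it (a point fixed in the world has none). Each returns a list of dicts, best first, with "p" (0 to 1); they miss things now and then, are a little off and sometimes report something else, mostly with a low value. They report only what shows in the picture. A call takes as long as a camera call. They do not tell look-alikes from the thing itself.
- robot.spot_in(camera, label): "rect" ([left, top, right, bottom] in pixels, round what is visible of it).
- robot.outline_of(camera, label): "region" (480x640 bool, what is visible of it) and "rect" ([left, top, right, bottom] in pixels, round what is visible of it).
The state is a dict: "time_s": time; "joint_positions": joint angles; "qd": joint speeds; "joint_torque": joint torques, N m; "ee_pos": TCP position; "eef_rot": TCP orientation; "force": force on the tool from outside, world axes, zero at the start; "moment": the same for the moment, N m; "finger_gap": finger opening in m.
Only numpy, scipy, OpenCV 4.12 (cv2) and the standard library are available. Lean on these libraries where they do the work, as an engineer would, in place of code of your own. Each camera call takes 0.05 s, during which the arm holds its last target.

## Working session

There is one attempt and no reset: what is moved stays moved. The work goes in short steps, Python scripts to look and compute and a shell command to move; the robot and the scene stay as the last step left them, time stands still between calls to the robot, and variables do not carry over. Pictures are saved under pics/ and viewed, and the job is handed in when it is done.

```bash
mkdir -p pics; cat > h.py <<'E'
import numpy as np,cv2
from workcell import robot
def cam(n):
    c=robot.camera_info(n);K=np.array(c["intrinsics"]);R=cv2.Rodrigues(np.array(c["rvec"],float))[0];t=np.array(c["tvec"],float).ravel();return K,R,t
def ray(n,px,z):
    K,R,t=cam(n);d=R.T@np.linalg.inv(K)@np.array([px[0],px[1],1.]);o=-R.T@t
    return o+d*(z-o[2])/d[2]
def proj(n,P):
    K,R,t=cam(n);return cv2.projectPoints(np.array(P,float).reshape(-1,3),cv2.Rodrigues(R)[0],t,K,None)[0].reshape(-1,2)
E
python3 - <<'E'
from h import *
for n in("scene","top"):
    f=robot.grab_frame(n);cv2.imwrite(f"pics/{n}0.png",f)
    K,R,t=cam(n);print(n,-R.T@t,K.ravel().round(1))
    for l in ["large_syringe_mid","large_vial_mid","finger_clip_mid","tape_roll_mid","small_syringe_mid","small_vial_mid","syringe_holder","vial_holder","clip_holder","tape_holder"]:
        print(l,[(np.round(d["rect"]).astype(int).tolist(),round(d["p"],2)) for d in robot.spot_in(n,l)])
print(robot.get_state())
E
```

```text
scene [1.2712334  0.76959125 0.79615693] [615.4   0.  314.3   0.  615.4 233.5   0.    0.    1. ]
large_syringe_mid [([154, 173, 206, 188], 0.96), ([215, 181, 249, 211], 0.71), ([163, 198, 206, 228], 0.61)]
large_vial_mid [([220, 149, 234, 173], 0.89)]
finger_clip_mid [([443, 258, 478, 288], 0.65)]
tape_roll_mid [([432, 344, 462, 370], 0.87), ([349, 304, 375, 335], 0.63), ([405, 308, 433, 331], 0.57)]
small_syringe_mid [([472, 336, 524, 351], 0.76)]
small_vial_mid [([273, 167, 288, 182], 0.56), ([406, 308, 436, 331], 0.24), ([336, 223, 400, 256], 0.21)]
syringe_holder [([333, 220, 396, 259], 0.91)]
vial_holder [([263, 257, 325, 301], 0.67)]
clip_holder [([289, 245, 350, 284], 0.89), ([267, 259, 326, 300], 0.16)]
tape_holder [([313, 231, 375, 272], 0.63)]
top [0.34971578 0.00815691 1.10586622] [546.5   0.  322.8   0.  546.5 236.4   0.    0.    1. ]
large_syringe_mid [([425, 213, 485, 230], 0.92), ([432, 137, 462, 192], 0.71), ([500, 167, 540, 215], 0.63)]
large_vial_mid [([512, 240, 532, 262], 0.77)]
finger_clip_mid [([176, 308, 212, 339], 0.56)]
tape_roll_mid [([122, 223, 147, 250], 0
[... 314 characters left out ...]
3, 336, 278], 0.61)]
{'time_s': 1.1, 'joint_positions': array([ 9.84575000e-01,  3.12868838e-01,  1.49774365e+00, -2.12167522e-06,
        1.33096712e+00, -2.23381462e-01]), 'qd': array([-0.00295736,  0.00111488, -0.00011894, -0.00074332, -0.00071   ,
       -0.00150883]), 'joint_torque': array([-7.15112328e-04, -4.12172484e+01, -2.59897059e+01, -2.30852320e-04,
        4.45706419e-04,  6.29053758e-06]), 'ee_pos': array([0.18633938, 0.4908146 , 0.23129368]), 'eef_rot': array([ 8.23082669e-01,  5.67921580e-01,  6.44098278e-06, -1.46717116e-06]), 'force': array([-0.35249819,  0.53714992, -0.51772044]), 'moment': array([ 0.06948413,  0.00209996, -0.04038973]), 'finger_gap': 0.08549922089689693}
```

View pics/top0.png

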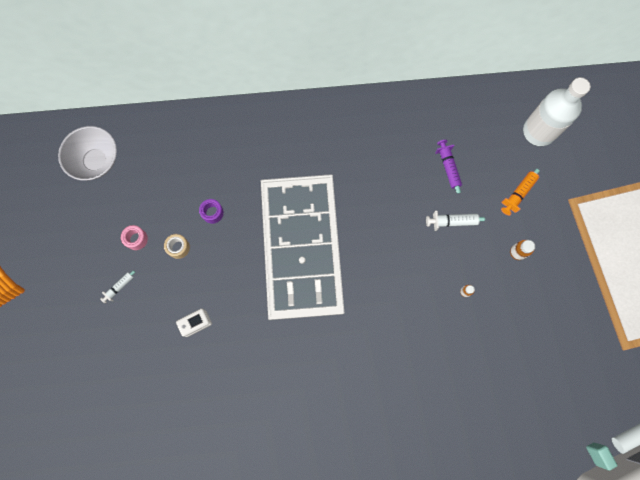

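View pics/scene0.png

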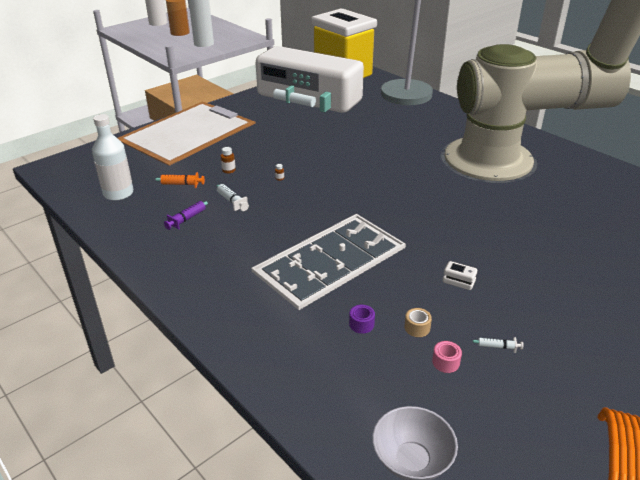

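The top view shows the white large syringe at about (455,220), the large vial at (522,250), the tan tape at (176,246) and the clip at (193,323). Holders in the tray, from top to bottom: vial square or clip oblong (about y=198 and y=231), post (302,260) and cradles (305,292). I'll zoom in to measure them.

```bash
python3 - <<'E'
from h import *
f=robot.grab_frame("top")
def crop(x0,y0,x1,y1,s): return cv2.resize(f[y0:y1,x0:x1],None,fx=s,fy=s,interpolation=cv2.INTER_CUBIC)
cv2.imwrite("pics/tray.png",crop(250,165,355,330,3.6) if 0 else cv2.resize(f[165:330,250:355],(381,599),interpolation=cv2.INTER_CUBIC))
cv2.imwrite("pics/right.png",crop(415,185,545,305,5)[:600,:800])
cv2.imwrite("pics/left.png",crop(90,220,220,345,4.8)[:600])
for p in [(455,220),(522,250),(467,291),(176,246),(193,323),(118,287),(302,260)]: print(p,ray("top",p,0.01).round(3))
for nm,l in [("top","large_syringe_mid"),("top","finger_clip_mid"),("top","tape_roll_mid"),("top","large_vial_mid"),("top","small_syringe_mid"),("top","small_vial_mid")]:
    for d in robot.outline_of(nm,l):
        m=d["region"].astype(np.uint8);c=cv2.minAreaRect(cv2.findNonZero(m));mm=cv2.moments(m,True)
        print(l,round(d["p"],2),np.round(c[0],1),np.round(c[1],1),round(c[2],1),round(mm["m10"]/mm["m00"],1),round(mm["m01"]/mm["m00"],1))
E
```

```text
(455, 220) [ 0.615 -0.288  0.01 ]
(522, 250) [ 0.539 -0.415  0.01 ]
(467, 291) [ 0.466 -0.29   0.01 ]
(176, 246) [0.612 0.29  0.01 ]
(193, 323) [0.453 0.261 0.01 ]
(118, 287) [0.538 0.409 0.01 ]
(302, 260) [0.56  0.035 0.01 ]
large_syringe_mid 0.95 [521.8 192.2] [17.9 54.9] 41.5 519.8 192.4
large_syringe_mid 0.87 [447.3 166. ] [55.1 19.2] 79.0 448.5 163.2
large_syringe_mid 0.76 [454. 221.] [16. 56.] 90.0 453.7 219.7
finger_clip_mid 0.67 [193.1 322.7] [19.2 33.5] 63.4 193.4 322.7
finger_clip_mid 0.6 [467.  290.5] [11. 12.] 90.0 466.8 290.3
tape_roll_mid 0.84 [211.3 210.8] [24.  21.9] 45.0 211.3 210.7
tape_roll_mid 0.72 [175.5 246. ] [23.3 21.9] 45.0 175.3 245.6
tape_roll_mid 0.67 [133.8 237.3] [25.5 21.9] 45.0 133.9 237.3
large_vial_mid 0.92 [521.3 249.1] [16.5 24.6] 63.4 521.2 249.3
large_vial_mid 0.28 [467.  290.5] [10.6 12. ] 45.0 466.9 290.3
small_syringe_mid 0.85 [117.7 286.8] [ 9.1 41. ] 48.2 117.1 286.7
small_vial_mid 0.62 [466.5 291. ] [10.6 12. ] 45.0 466.6 290.8
```

View pics/tray.png

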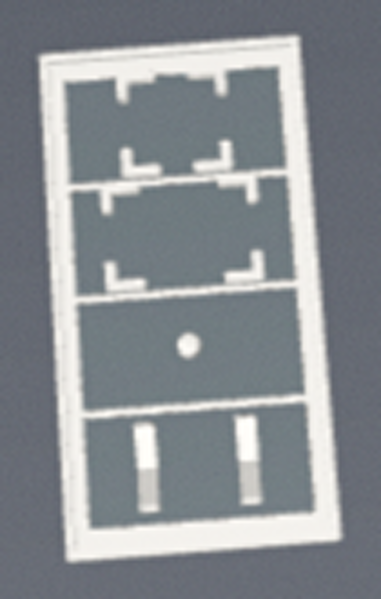

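View pics/right.png

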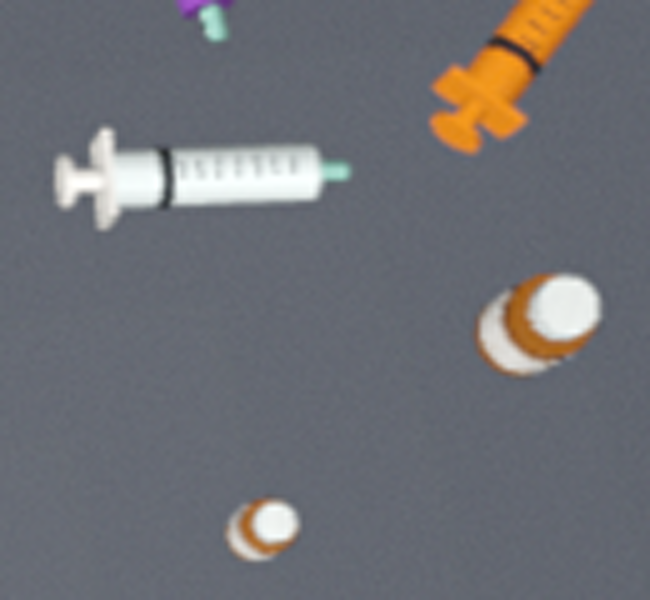

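View pics/left.png

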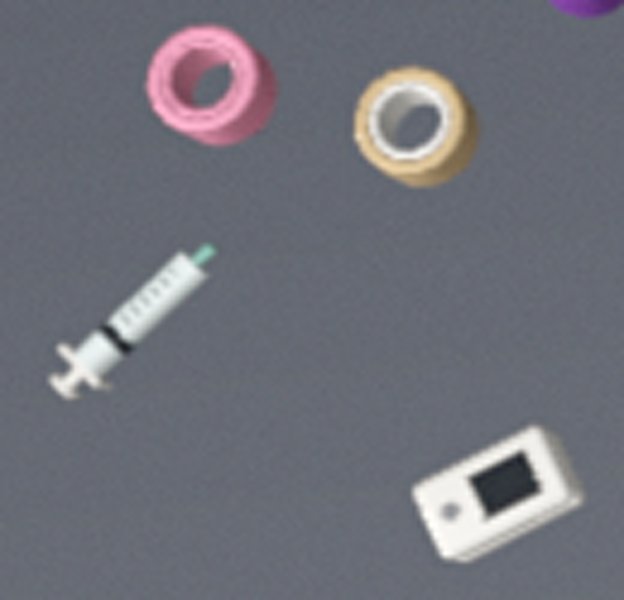

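```bash
python3 - <<'E'
from h import *
f=robot.grab_frame("scene")
def T(p): return (p[0]/3.629+250,p[1]/3.63+165)
C=np.array([ray("top",T(p),0.01)[:2] for p in [(40,55),(300,37),(341,540),(67,561)]])
print("corners",C.round(4).tolist()); print("sides",[np.linalg.norm(C[i]-C[(i+1)%4]).round(4) for i in range(4)])
c=C.mean(0); u=(C[0]+C[1]-C[2]-C[3]);u/=np.linalg.norm(u); v=np.array([-u[1],u[0]])
print("center",c,"yaw",np.degrees(np.arctan2(u[1],u[0])))
for n,k in [("vial",99),("clip",33),("tape",-33),("syr",-99)]: print(n,(c+u*k/1000).round(4))
print("post",ray("top",T((189,345)),0.022).round(4))
R=lambda p:(p[0]/5+415,p[1]/5+185)
L=lambda p:(p[0]/4.8+90,p[1]/4.8+220)
print("syr thumb,flange,barrelend,tip",[ray("top",R(p),0.012)[:2].round(4).tolist() for p in [(55,181),(104,179),(320,173),(350,171)]])
print("vial",ray("top",R((563,307)),.062).round(4),"small",ray("top",R((275,523)),.038).round(4))
print("tape",ray("top",L((408,120)),.030).round(4),"clip",[ray("top",L(p),.034)[:2].round(4).tolist() for p in [(413,492),(538,428),(568,492),(445,558)]])
print("pink",ray("top",L((205,82)),.03).round(3),"smallsyr",ray("top",(117.4,286.7),.008).round(3))
for nm,l in [("scene","large_syringe_mid"),("scene","finger_clip_mid"),("scene","tape_roll_mid"),("scene","large_vial_mid")]:
    z={"l":.012,"f":.017,"t":.015}[l[0]] if l!="large_vial_mid" else .031
    for d in robot.outline_of(nm,l):
        m=d["region"].astype(np.uint8);mm=cv2.moments(m,True)
        print(l,round(d["p"],2),ray("scene",(mm["m10"]/mm["m00"],mm["m01"]/mm["m00"]),z).round(4))
cv2.imwrite("pics/s1.png",cv2.resize(f[205:305,245:410],None,fx=4.5,fy=4.5,interpolation=cv2.INTER_CUBIC))
from scipy.spatial.transform import Rotation as Ro
s=robot.get_state();print(Ro.from_quat(s["eef_rot"]).as_matrix().round(3))
E
```

```text
corners [[0.7383, 0.1069], [0.7354, -0.0447], [0.4434, -0.0396], [0.4457, 0.1111]]
sides [np.float64(0.1516), np.float64(0.292), np.float64(0.1507), np.float64(0.2926)]
center [0.59070471 0.03342479] yaw -0.9204568384079225
vial [0.6897 0.0318]
clip [0.6237 0.0329]
tape [0.5577 0.034 ]
syr [0.4917 0.035 ]
post [0.5572 0.0344 0.022 ]
syr thumb,flange,barrelend,tip [[0.6172, -0.2273], [0.6162, -0.2476], [0.6105, -0.3369], [0.6103, -0.3493]]
vial [ 0.5364 -0.407   0.062 ] small [ 0.4654 -0.2891  0.038 ]
tape [0.6098 0.2867 0.03  ] clip [[0.4542, 0.2882], [0.4755, 0.2367], [0.4485, 0.2257], [0.4267, 0.2762]]
pink [0.634 0.372 0.03 ] smallsyr [0.539 0.411 0.008]
large_syringe_mid 0.91 [ 0.7399 -0.2919  0.012 ]
large_syringe_mid 0.63 [ 0.6168 -0.2772  0.012 ]
finger_clip_mid 0.59 [0.4525 0.2577 0.017 ]
tape_roll_mid 0.79 [0.6381 0.3748 0.015 ]
tape_roll_mid 0.75 [0.611  0.2879 0.015 ]
tape_roll_mid 0.58 [0.6801 0.2145 0.015 ]
[[ 0.355  0.935 -0.   ]
 [ 0.935 -0.355 -0.   ]
 [-0.     0.    -1.   ]]
```

View pics/s1.png

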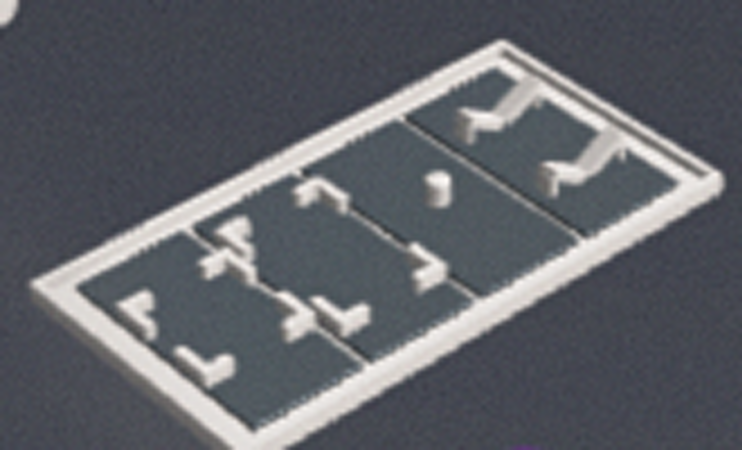

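Positions agree between the cameras, and the measured sizes match the given ones. Next I'll write a helper that turns world goals into tool-axis shifts.

```bash
cat > go.py <<'E'
# usage: go.py x y z yawdeg -> slide & rz from current pose
import sys
from h import *
from scipy.spatial.transform import Rotation as Ro
x,y,z,yaw=map(float,sys.argv[1:5])
s=robot.get_state();M=Ro.from_quat(s["eef_rot"]).as_matrix()
print("slide",(M.T@(np.array([x,y,z])-s["ee_pos"])).round(4))
cy=np.degrees(np.arctan2(M[1,0],M[0,0]));d=(cy-yaw+90)%180-90
print("rz",round(d,1),"yaw",round(cy,1),"t",s["time_s"],"gap",s["finger_gap"].__round__(4),"z",s["ee_pos"].round(4),"tilt",np.degrees(np.arccos(-M[2,2])).round(2))
E
python3 go.py 0.452 0.257 0.12 23
```

```text
slide [-0.1243  0.3314  0.1113]
rz 46.2 yaw 69.2 t 1.7 gap 0.0852 z [0.1863 0.4908 0.2313] tilt 0.0
```

```bash
python3 -m inch '[{"slide":[-0.124,0.331,0.06],"delta_rot":[0,0,46.2],"hand":0.8},{"slide":[-0.124,0.331,0.06],"delta_rot":[0,0,46.2],"hand":0.8},{"slide":[-0.124,0.331,0.06],"delta_rot":[0,0,46.2],"hand":0.8},{"slide":[-0.124,0.331,0.06],"delta_rot":[0,0,46.2],"hand":0.8},{"slide":[-0.124,0.331,0.06],"delta_rot":[0,0,46.2],"hand":0.8},{"slide":[-0.124,0.331,0.111],"delta_rot":[0,0,46.2],"hand":0.8},{"slide":[-0.124,0.331,0.111],"delta_rot":[0,0,46.2],"hand":0.8},{"slide":[-0.124,0.331,0.111],"delta_rot":[0,0,46.2],"hand":0.8},{"slide":[-0.124,0.331,0.111],"delta_rot":[0,0,46.2],"hand":0.8}]' 30; python3 go.py 0.452 0.257 0.004 23
```

```text
time_s: 2.82
ee_pos: [0.4517, 0.2586, 0.1217]
eef_rot: [0.98, 0.2, 0.001, -0.0]
force: [-0.0, 0.5, -0.1]
finger_gap: 0.0687
slide [-0.0006  0.0015  0.1177]
rz 0.1 yaw 23.1 t 2.825 gap 0.0687 z [0.4517 0.2586 0.1217] tilt 0.13
```

```bash
python3 -m inch '[{"slide":[0,0,0.06],"delta_rot":[0,0,0],"hand":0.8},{"slide":[0,0,0.1],"delta_rot":[0,0,0],"hand":0.8},{"slide":[0,0,0.116],"delta_rot":[0,0,0],"hand":0.8},{"slide":[0,0,0.116],"delta_rot":[0,0,0],"hand":0.8},{"slide":[0,0,0.116],"delta_rot":[0,0,0],"hand":0.3},{"slide":[0,0,0.116],"delta_rot":[0,0,0],"hand":0.3},{"slide":[0,0,0.116],"delta_rot":[0,0,0],"hand":0.2},{"slide":[0,0,0.116],"delta_rot":[0,0,0],"hand":0.2},{"slide":[0,0,0.116],"delta_rot":[0,0,0],"hand":0.2},{"slide":[0,0,0.07],"delta_rot":[0,0,0],"hand":0.2},{"slide":[0,0,0.03],"delta_rot":[0,0,0],"hand":0.2},{"slide":[0,0,0.03],"delta_rot":[0,0,0],"hand":0.2}]' 30; python3 go.py 0.6237 0.0329 0.09 -0.9
python3 - <<'E'
from h import *
f=robot.grab_frame("scene");cv2.imwrite("pics/s2.png",f[180:400,320:600].repeat(2,0).repeat(2,1))
E
```

```text
time_s: 4.32
ee_pos: [0.4533, 0.2579, 0.0934]
eef_rot: [0.98, 0.2, 0.003, -0.0]
force: [-0.1, 0.2, -0.7]
finger_gap: 0.0338
slide [0.0688 0.2738 0.004 ]
rz 23.9 yaw 23.0 t 4.325 gap 0.0338 z [0.4533 0.2579 0.0934] tilt 0.37
```

View pics/s2.png

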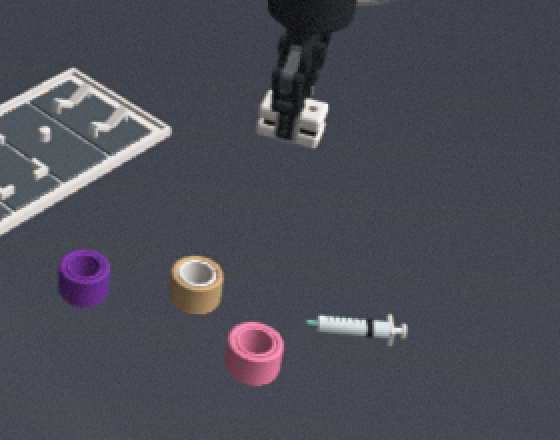

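The clip is held, with a gap of 33.8 mm against its 34 mm width. I'll carry it over the oblong holder.

```bash
python3 -m inch '[{"slide":[0.069,0.273,0],"delta_rot":[0,0,23.9],"hand":0.2},{"slide":[0.069,0.273,0],"delta_rot":[0,0,23.9],"hand":0.2},{"slide":[0.069,0.273,0],"delta_rot":[0,0,23.9],"hand":0.2},{"slide":[0.069,0.273,0],"delta_rot":[0,0,23.9],"hand":0.2},{"slide":[0.069,0.273,0],"delta_rot":[0,0,23.9],"hand":0.2},{"slide":[0.069,0.273,0],"delta_rot":[0,0,23.9],"hand":0.2},{"slide":[0.069,0.273,0],"delta_rot":[0,0,23.9],"hand":0.2},{"slide":[0.069,0.273,0],"delta_rot":[0,0,23.9],"hand":0.2}]' 30; python3 go.py 0.6237 0.0329 0.0125 -0.9
```

```text
time_s: 5.38
ee_pos: [0.6214, 0.0342, 0.09]
eef_rot: [1.0, -0.007, -0.0, -0.0]
force: [0.2, 0.1, 0.1]
finger_gap: 0.0335
slide [0.0024 0.0013 0.0775]
rz 0.1 yaw -0.8 t 5.375 gap 0.0335 z [0.6214 0.0342 0.09  ] tilt 0.05
```

```bash
python3 -m inch '[{"slide":[0.002,0.001,0.04],"delta_rot":[0,0,0],"hand":0.2},{"slide":[0.002,0.001,0.065],"delta_rot":[0,0,0],"hand":0.2},{"slide":[0.002,0.001,0.077],"delta_rot":[0,0,0],"hand":0.2},{"slide":[0.002,0.001,0.077],"delta_rot":[0,0,0],"hand":0.2},{"slide":[0.002,0.001,0.077],"delta_rot":[0,0,0],"hand":0.2},{"slide":[0.002,0.001,0.077],"delta_rot":[0,0,0],"hand":0.6},{"slide":[0.002,0.001,0.077],"delta_rot":[0,0,0],"hand":0.6},{"slide":[0.002,0.001,0.077],"delta_rot":[0,0,0],"hand":0.6},{"slide":[0.002,0.001,0.03],"delta_rot":[0,0,0],"hand":0.6},{"slide":[0.002,0.001,-0.03],"delta_rot":[0,0,0],"hand":0.7},{"slide":[0.002,0.001,-0.03],"delta_rot":[0,0,0],"hand":0.75}]' 30; python3 go.py 0.6105 0.2872 0.12 15
```

```text
time_s: 6.75
ee_pos: [0.6263, 0.0319, 0.1254]
eef_rot: [1.0, -0.008, 0.005, 0.001]
force: [0.8, -0.3, -0.9]
finger_gap: 0.0636
slide [-0.0197 -0.2551  0.0049]
rz -15.9 yaw -0.9 t 6.75 gap 0.0636 z [0.6263 0.0319 0.1254] tilt 0.54
```

```bash
python3 -m inch '[{"slide":[-0.017,-0.254,0],"delta_rot":[0,0,-15.9],"hand":0.75},{"slide":[-0.017,-0.254,0],"delta_rot":[0,0,-15.9],"hand":0.75},{"slide":[-0.017,-0.254,0],"delta_rot":[0,0,-15.9],"hand":0.75},{"slide":[-0.017,-0.254,0],"delta_rot":[0,0,-15.9],"hand":0.75},{"slide":[-0.017,-0.254,0],"delta_rot":[0,0,-15.9],"hand":0.75},{"slide":[-0.017,-0.254,0],"delta_rot":[0,0,-15.9],"hand":0.75},{"slide":[-0.017,-0.254,0],"delta_rot":[0,0,-15.9],"hand":0.75}]' 30; python3 go.py 0.6105 0.2872 0.004 15
python3 - <<'E'
from h import *
f=robot.grab_frame("top");cv2.imwrite("pics/t2.png",cv2.resize(f[165:345,90:360],None,fx=2.9,fy=2.9,interpolation=cv2.INTER_CUBIC))
E
```

```text
time_s: 7.62
ee_pos: [0.6112, 0.2849, 0.12]
eef_rot: [0.992, 0.13, -0.0, 0.0]
force: [-1.2, -0.4, -0.1]
finger_gap: 0.0638
slide [-0.     -0.0024  0.116 ]
rz -0.1 yaw 14.9 t 7.625 gap 0.0638 z [0.6112 0.2849 0.12  ] tilt 0.03
```

View pics/t2.png

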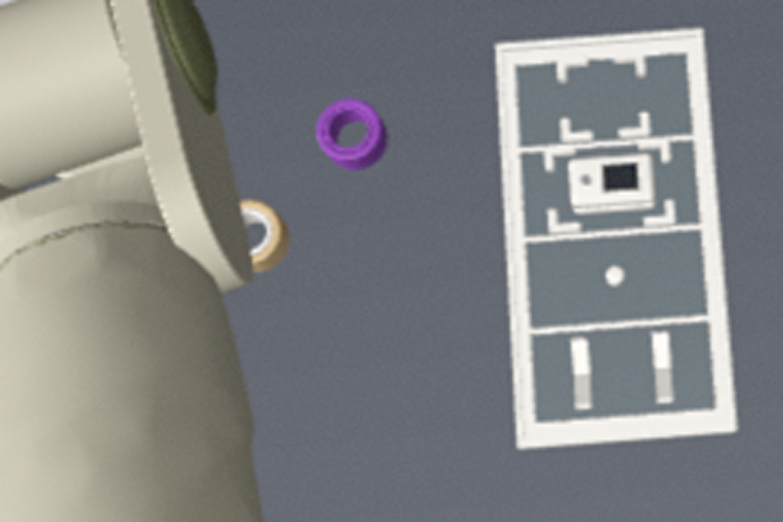

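The clip lies flat in its oblong with the screen up, at about (612,185) in the crop. Next is the tape.

```bash
python3 -m inch '[{"slide":[0,-0.002,0.06],"delta_rot":[0,0,0],"hand":0.75},{"slide":[0,-0.002,0.1],"delta_rot":[0,0,0],"hand":0.75},{"slide":[0,-0.002,0.115],"delta_rot":[0,0,0],"hand":0.75},{"slide":[0,-0.002,0.115],"delta_rot":[0,0,0],"hand":0.75},{"slide":[0,-0.002,0.115],"delta_rot":[0,0,0],"hand":0.35},{"slide":[0,-0.002,0.115],"delta_rot":[0,0,0],"hand":0.35},{"slide":[0,-0.002,0.115],"delta_rot":[0,0,0],"hand":0.35},{"slide":[0,-0.002,0.115],"delta_rot":[0,0,0],"hand":0.35},{"slide":[0,-0.002,0.06],"delta_rot":[0,0,0],"hand":0.35},{"slide":[0,-0.002,0.0],"delta_rot":[0,0,0],"hand":0.35},{"slide":[0,-0.002,0],"delta_rot":[0,0,0],"hand":0.35}]' 30; python3 go.py 0.5575 0.0342 0.12 89.1
python3 - <<'E'
from h import *
f=robot.grab_frame("scene");cv2.imwrite("pics/s3.png",f[180:400,320:600].repeat(2,0).repeat(2,1))
E
```

```text
time_s: 9.05
ee_pos: [0.6127, 0.289, 0.1269]
eef_rot: [0.991, 0.131, 0.006, -0.001]
force: [0.3, 0.5, -0.9]
finger_gap: 0.0447
slide [-0.1194  0.2318  0.0055]
rz -74.1 yaw 15.0 t 9.05 gap 0.0447 z [0.6127 0.289  0.1269] tilt 0.64
```

View pics/s3.png

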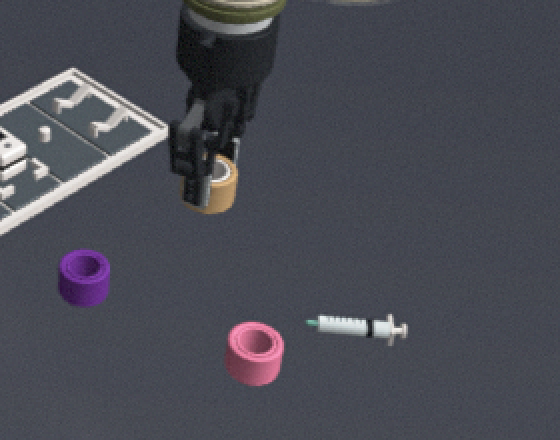

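The tape is held, with a gap of 44.7 mm. I'll carry it over the post.

```bash
python3 -m inch '[{"slide":[-0.119,0.231,0],"delta_rot":[0,0,-74.1],"hand":0.35},{"slide":[-0.119,0.231,0],"delta_rot":[0,0,-74.1],"hand":0.35},{"slide":[-0.119,0.231,0],"delta_rot":[0,0,-74.1],"hand":0.35},{"slide":[-0.119,0.231,0],"delta_rot":[0,0,-74.1],"hand":0.35},{"slide":[-0.119,0.231,0],"delta_rot":[0,0,-74.1],"hand":0.35},{"slide":[-0.119,0.231,0],"delta_rot":[0,0,-74.1],"hand":0.35},{"slide":[-0.119,0.231,0],"delta_rot":[0,0,-74.1],"hand":0.35},{"slide":[-0.119,0.231,0],"delta_rot":[0,0,-74.1],"hand":0.35},{"slide":[-0.119,0.231,0],"delta_rot":[0,0,-74.1],"hand":0.35},{"slide":[-0.119,0.231,0],"delta_rot":[0,0,-74.1],"hand":0.35}]' 30; python3 go.py 0.5575 0.0342 0.013 89.1
```

```text
time_s: 10.35
ee_pos: [0.5552, 0.0344, 0.1201]
eef_rot: [0.713, 0.701, -0.0, -0.0]
force: [0.4, 0.6, -0.3]
finger_gap: 0.0448
slide [-0.0002  0.0023  0.1071]
rz -0.1 yaw 89.0 t 10.35 gap 0.0448 z [0.5552 0.0344 0.1201] tilt 0.02
```

```bash
python3 -m inch '[{"slide":[0,0.002,0.05],"delta_rot":[0,0,0],"hand":0.35},{"slide":[0,0.002,0.08],"delta_rot":[0,0,0],"hand":0.35},{"slide":[0,0.002,0.095],"delta_rot":[0,0,0],"hand":0.35},{"slide":[0,0.002,0.106],"delta_rot":[0,0,0],"hand":0.35},{"slide":[0,0.002,0.106],"delta_rot":[0,0,0],"hand":0.35},{"slide":[0,0.002,0.106],"delta_rot":[0,0,0],"hand":0.35},{"slide":[0,0.002,0.106],"delta_rot":[0,0,0],"hand":0.75},{"slide":[0,0.002,0.106],"delta_rot":[0,0,0],"hand":0.75},{"slide":[0,0.002,0.06],"delta_rot":[0,0,0],"hand":0.75},{"slide":[0,0.002,0],"delta_rot":[0,0,0],"hand":0.75},{"slide":[0,0.002,0],"delta_rot":[0,0,0],"hand":0.75}]' 30; python3 go.py 0.6137 -0.2885 0.12 -3.2
python3 - <<'E'
from h import *
f=robot.grab_frame("scene");cv2.imwrite("pics/s4.png",cv2.resize(f[180:330,240:440],None,fx=4,fy=4,interpolation=cv2.INTER_CUBIC))
E
```

```text
time_s: 11.72
ee_pos: [0.5595, 0.034, 0.1248]
eef_rot: [0.713, 0.702, 0.003, 0.004]
force: [-0.4, -0.7, -0.6]
finger_gap: 0.0639
slide [-0.3217  0.0591  0.0057]
rz -87.7 yaw 89.1 t 11.725 gap 0.0639 z [0.5595 0.034  0.1248] tilt 0.51
```

View pics/s4.png

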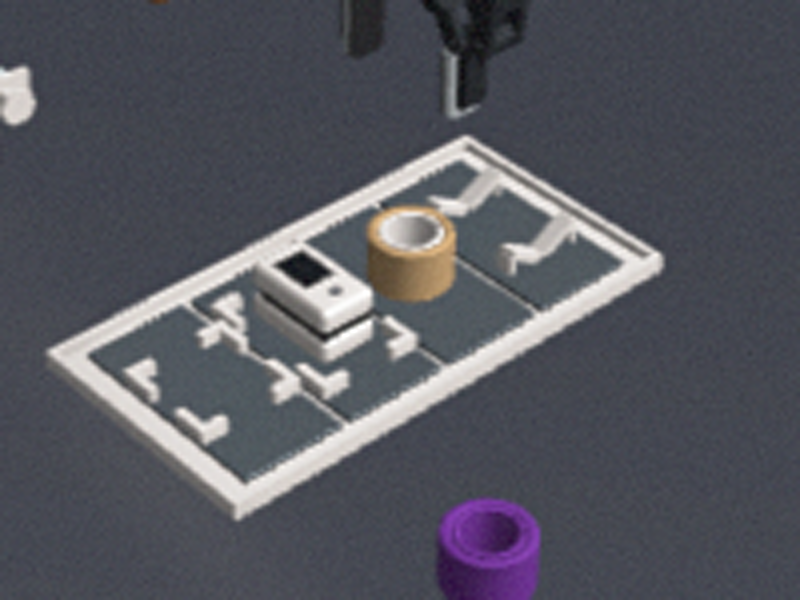

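The tape sits around the post. Going the other way would take joint 6 past its range, so I'll turn +92.3° towards the syringe.

```bash
python3 -m inch '[{"slide":[-0.3217,0.06,0],"delta_rot":[0,0,92.3],"hand":0.5},{"slide":[-0.3217,0.06,0],"delta_rot":[0,0,92.3],"hand":0.5},{"slide":[-0.3217,0.06,0],"delta_rot":[0,0,92.3],"hand":0.5},{"slide":[-0.3217,0.06,0],"delta_rot":[0,0,92.3],"hand":0.5},{"slide":[-0.3217,0.06,0],"delta_rot":[0,0,92.3],"hand":0.5},{"slide":[-0.3217,0.06,0],"delta_rot":[0,0,92.3],"hand":0.5},{"slide":[-0.3217,0.06,0],"delta_rot":[0,0,92.3],"hand":0.5},{"slide":[-0.3217,0.06,0],"delta_rot":[0,0,92.3],"hand":0.5},{"slide":[-0.3217,0.06,0],"delta_rot":[0,0,92.3],"hand":0.5},{"slide":[-0.3217,0.06,0],"delta_rot":[0,0,92.3],"hand":0.5},{"slide":[-0.3217,0.06,0],"delta_rot":[0,0,92.3],"hand":0.5}]' 30; python3 go.py 0.6137 -0.2885 0.003 -3.2
```

```text
time_s: 13.15
ee_pos: [0.6121, -0.2881, 0.1194]
eef_rot: [1.0, -0.027, -0.001, -0.0]
force: [-0.5, -0.1, -0.8]
finger_gap: 0.0429
slide [0.0017 0.0003 0.1164]
rz 0.1 yaw -3.1 t 13.15 gap 0.0429 z [ 0.6121 -0.2881  0.1194] tilt 0.07
```

```bash
python3 -m inch '[{"slide":[0.0015,0,0.06],"delta_rot":[0,0,0],"hand":0.5},{"slide":[0.0015,0,0.1],"delta_rot":[0,0,0],"hand":0.5},{"slide":[0.0015,0,0.1165],"delta_rot":[0,0,0],"hand":0.5},{"slide":[0.0015,0,0.1165],"delta_rot":[0,0,0],"hand":0.5},{"slide":[0.0015,0,0.1165],"delta_rot":[0,0,0],"hand":0.1},{"slide":[0.0015,0,0.1165],"delta_rot":[0,0,0],"hand":0.1},{"slide":[0.0015,0,0.1165],"delta_rot":[0,0,0],"hand":0.1},{"slide":[0.0015,0,0.1165],"delta_rot":[0,0,0],"hand":0.1},{"slide":[0.0015,0,0.06],"delta_rot":[0,0,0],"hand":0.1},{"slide":[0.0015,0,0.0],"delta_rot":[0,0,0],"hand":0.1},{"slide":[0.0015,0,0],"delta_rot":[0,0,0],"hand":0.1}]' 30; python3 go.py 0.4917 0.035 0.12 -0.9
python3 - <<'E'
from h import *
f=robot.grab_frame("scene");cv2.imwrite("pics/s5.png",cv2.resize(f[100:260,140:340],None,fx=3.7,fy=3.7,interpolation=cv2.INTER_CUBIC))
E
```

```text
time_s: 14.52
ee_pos: [0.6158, -0.2897, 0.1267]
eef_rot: [1.0, -0.028, 0.005, 0.003]
force: [-0.6, -0.8, -0.4]
finger_gap: 0.0226
slide [-0.1419 -0.3173  0.0036]
rz -2.3 yaw -3.2 t 14.525 gap 0.0226 z [ 0.6158 -0.2897  0.1267] tilt 0.62
```

View pics/s5.png

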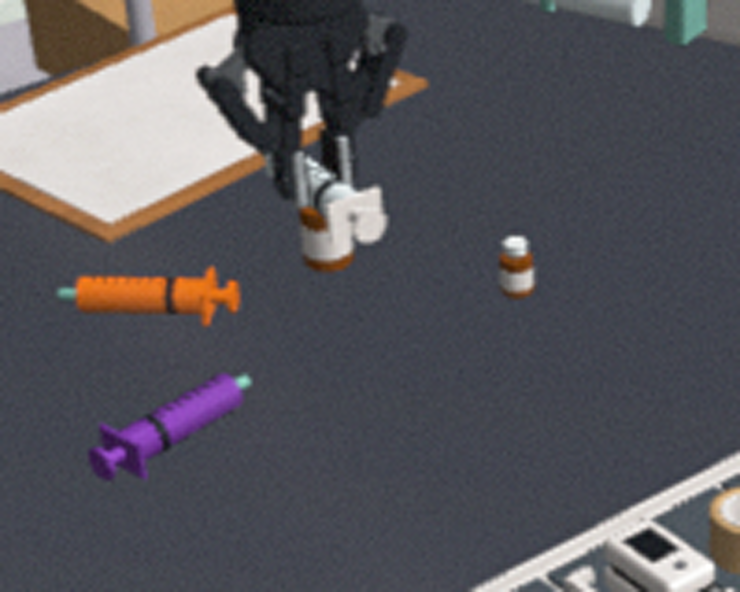

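The large syringe is held and the orange, purple and small items haven't moved. I'll carry it to the cradles.

```bash
python3 -m inch '[{"slide":[-0.139,-0.3164,0],"delta_rot":[0,0,-2.3],"hand":0.1},{"slide":[-0.139,-0.3164,0],"delta_rot":[0,0,-2.3],"hand":0.1},{"slide":[-0.139,-0.3164,0],"delta_rot":[0,0,-2.3],"hand":0.1},{"slide":[-0.139,-0.3164,0],"delta_rot":[0,0,-2.3],"hand":0.1},{"slide":[-0.139,-0.3164,0],"delta_rot":[0,0,-2.3],"hand":0.1},{"slide":[-0.139,-0.3164,0],"delta_rot":[0,0,-2.3],"hand":0.1},{"slide":[-0.139,-0.3164,0],"delta_rot":[0,0,-2.3],"hand":0.1},{"slide":[-0.139,-0.3164,0],"delta_rot":[0,0,-2.3],"hand":0.1},{"slide":[-0.139,-0.3164,0],"delta_rot":[0,0,-2.3],"hand":0.1}]' 30; python3 go.py 0.4917 0.035 0.016 -0.9
python3 - <<'E'
from h import *
f=robot.grab_frame("scene");cv2.imwrite("pics/s6.png",cv2.resize(f[140:290,280:480],None,fx=4,fy=4,interpolation=cv2.INTER_CUBIC))
f=robot.grab_frame("top");cv2.imwrite("pics/t6.png",cv2.resize(f[165:345,240:440],None,fx=3.3,fy=3.3,interpolation=cv2.INTER_CUBIC))
E
```

```text
time_s: 15.7
ee_pos: [0.4928, 0.0343, 0.1199]
eef_rot: [1.0, -0.008, -0.0, 0.0]
force: [-0.8, 0.2, -0.4]
finger_gap: 0.0227
slide [-0.0011 -0.0006  0.1039]
rz -0.1 yaw -1.0 t 15.7 gap 0.0227 z [0.4928 0.0343 0.1199] tilt 0.03
```

View pics/s6.png

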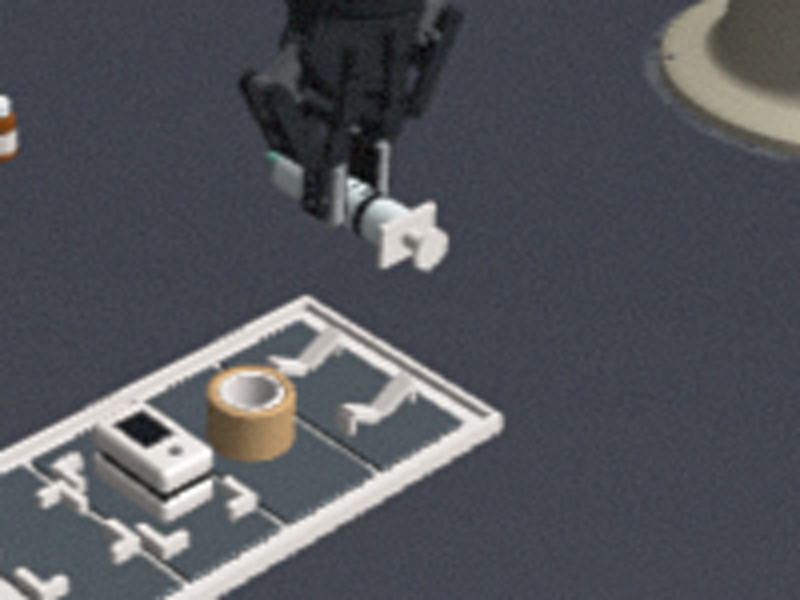

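View pics/t6.png

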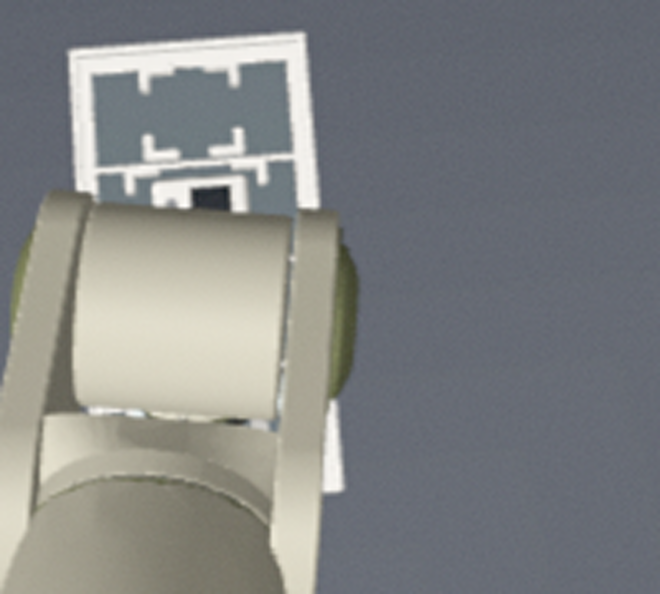

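```bash
python3 -m inch '[{"slide":[-0.001,0,0.05],"delta_rot":[0,0,0],"hand":0.1},{"slide":[-0.001,0,0.08],"delta_rot":[0,0,0],"hand":0.1},{"slide":[-0.001,0,0.095],"delta_rot":[0,0,0],"hand":0.1},{"slide":[-0.001,0,0.104],"delta_rot":[0,0,0],"hand":0.1},{"slide":[-0.001,0,0.104],"delta_rot":[0,0,0],"hand":0.1},{"slide":[-0.001,0,0.104],"delta_rot":[0,0,0],"hand":0.1},{"slide":[-0.001,0,0.104],"delta_rot":[0,0,0],"hand":0.48},{"slide":[-0.001,0,0.104],"delta_rot":[0,0,0],"hand":0.48},{"slide":[-0.001,0,0.104],"delta_rot":[0,0,0],"hand":0.48},{"slide":[-0.001,0,0.06],"delta_rot":[0,0,0],"hand":0.48},{"slide":[-0.001,0,0],"delta_rot":[0,0,0],"hand":0.6},{"slide":[-0.001,0,0],"delta_rot":[0,0,0],"hand":0.7}]' 30; python3 go.py 0.5364 -0.407 0.13 -20
python3 - <<'E'
from h import *
f=robot.grab_frame("scene");cv2.imwrite("pics/s7.png",cv2.resize(f[180:330,260:460],None,fx=4,fy=4,interpolation=cv2.INTER_CUBIC))
E
```

```text
time_s: 17.3
ee_pos: [0.4934, 0.0351, 0.1241]
eef_rot: [1.0, -0.008, 0.004, 0.001]
force: [-0.6, -0.3, -0.9]
finger_gap: 0.0597
slide [ 0.0497  0.4414 -0.0051]
rz 19.1 yaw -0.9 t 17.3 gap 0.0597 z [0.4934 0.0351 0.1241] tilt 0.43
```

View pics/s7.png

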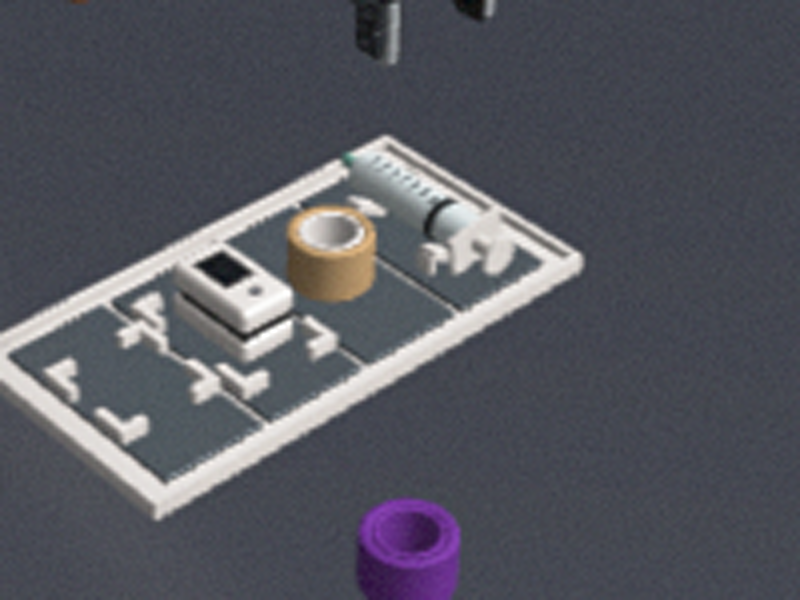

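The syringe is seated in both cradles. Next is the vial.

```bash
python3 -m inch '[{"slide":[0.0515,0.441,0],"delta_rot":[0,0,0],"hand":0.7},{"slide":[0.0515,0.441,0],"delta_rot":[0,0,0],"hand":0.7},{"slide":[0.0515,0.441,0],"delta_rot":[0,0,0],"hand":0.7},{"slide":[0.0515,0.441,0],"delta_rot":[0,0,0],"hand":0.7},{"slide":[0.0515,0.441,0],"delta_rot":[0,0,0],"hand":0.7},{"slide":[0.0515,0.441,0],"delta_rot":[0,0,0],"hand":0.7},{"slide":[0.0515,0.441,0],"delta_rot":[0,0,0],"hand":0.7},{"slide":[0.0515,0.441,0],"delta_rot":[0,0,0],"hand":0.7},{"slide":[0.0515,0.441,0],"delta_rot":[0,0,0],"hand":0.7},{"slide":[0.0515,0.441,0],"delta_rot":[0,0,0],"hand":0.7}]' 30; python3 go.py 0.5364 -0.407 0.015 -0.9
python3 - <<'E'
from h import *
f=robot.grab_frame("scene");cv2.imwrite("pics/s8.png",cv2.resize(f[70:220,140:340],None,fx=4,fy=4,interpolation=cv2.INTER_CUBIC))
E
```

```text
time_s: 18.6
ee_pos: [0.5365, -0.4048, 0.1199]
eef_rot: [1.0, -0.007, -0.0, -0.001]
force: [0.0, 0.1, -0.1]
finger_gap: 0.06
slide [0.     0.0023 0.1049]
rz 0.1 yaw -0.8 t 18.6 gap 0.06 z [ 0.5365 -0.4048  0.1199] tilt 0.08
```

View pics/s8.png

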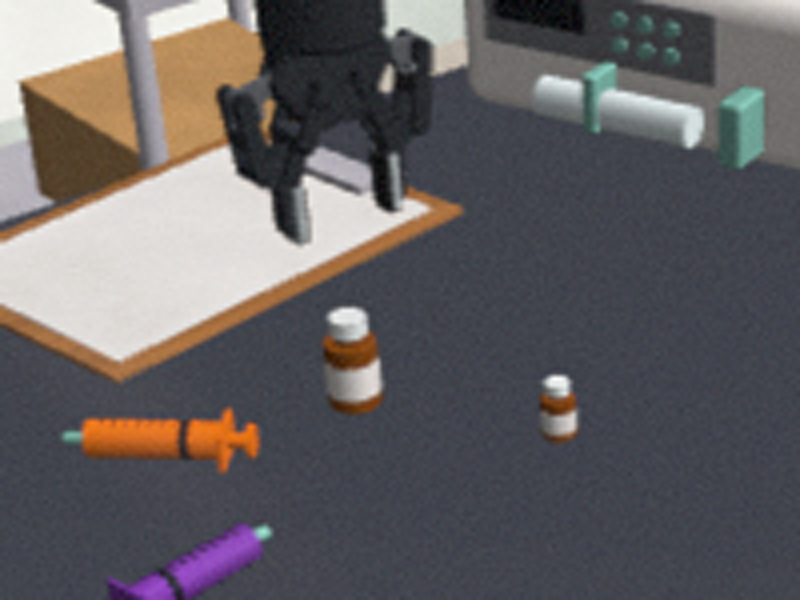

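```bash
python3 - <<'E'
from h import *
print(ray("scene",(140+348/4,70+319/4),.062).round(4),ray("scene",(140+352/4,70+368/4),.026).round(4))
E
```

```text
[ 0.5417 -0.4017  0.062 ] [ 0.5412 -0.4039  0.026 ]
```

```bash
python3 -m inch '[{"slide":[0.002,0.001,0.05],"delta_rot":[0,0,0],"hand":0.7},{"slide":[0.002,0.001,0.09],"delta_rot":[0,0,0],"hand":0.7},{"slide":[0.002,0.001,0.105],"delta_rot":[0,0,0],"hand":0.7},{"slide":[0.002,0.001,0.105],"delta_rot":[0,0,0],"hand":0.7},{"slide":[0.002,0.001,0.105],"delta_rot":[0,0,0],"hand":0.2},{"slide":[0.002,0.001,0.105],"delta_rot":[0,0,0],"hand":0.2},{"slide":[0.002,0.001,0.105],"delta_rot":[0,0,0],"hand":0.2},{"slide":[0.002,0.001,0.105],"delta_rot":[0,0,0],"hand":0.2},{"slide":[0.002,0.001,0.06],"delta_rot":[0,0,0],"hand":0.2},{"slide":[0.002,0.001,0.0],"delta_rot":[0,0,0],"hand":0.2},{"slide":[0.002,0.001,-0.03],"delta_rot":[0,0,0],"hand":0.2},{"slide":[0.002,0.001,-0.03],"delta_rot":[0,0,0],"hand":0.2}]' 35; python3 go.py 0.6897 0.0318 0.15 -0.9
python3 - <<'E'
from h import *
f=robot.grab_frame("scene");cv2.imwrite("pics/s9.png",cv2.resize(f[40:190,140:340],None,fx=4,fy=4,interpolation=cv2.INTER_CUBIC))
E
```

```text
time_s: 20.15
ee_pos: [0.539, -0.4082, 0.1534]
eef_rot: [1.0, -0.008, 0.002, 0.002]
force: [-1.0, 0.7, -0.0]
finger_gap: 0.0332
slide [ 0.1439 -0.4423  0.0022]
rz 0.0 yaw -0.9 t 20.15 gap 0.0332 z [ 0.539  -0.4082  0.1534] tilt 0.32
```

View pics/s9.png

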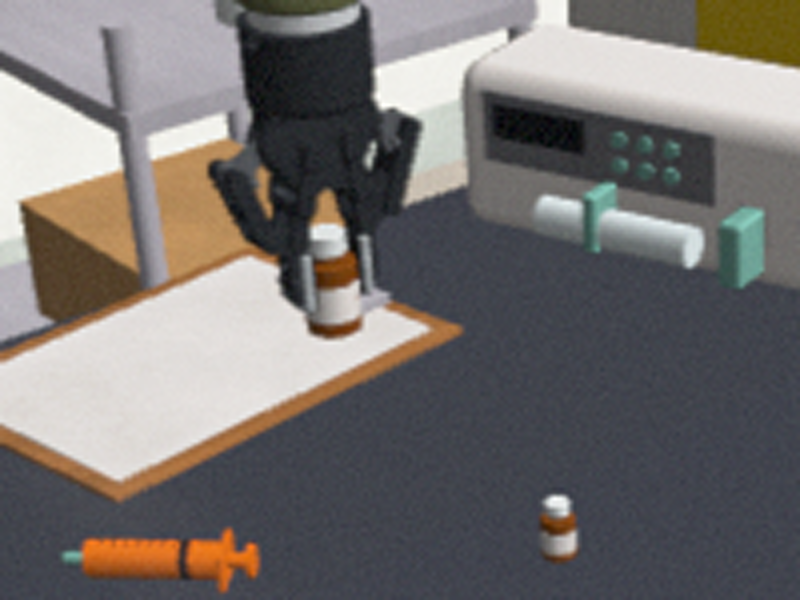

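```bash
python3 -m inch '[{"slide":[0.1445,-0.442,0],"delta_rot":[0,0,0],"hand":0.2},{"slide":[0.1445,-0.442,0],"delta_rot":[0,0,0],"hand":0.2},{"slide":[0.1445,-0.442,0],"delta_rot":[0,0,0],"hand":0.2},{"slide":[0.1445,-0.442,0],"delta_rot":[0,0,0],"hand":0.2},{"slide":[0.1445,-0.442,0],"delta_rot":[0,0,0],"hand":0.2},{"slide":[0.1445,-0.442,0],"delta_rot":[0,0,0],"hand":0.2},{"slide":[0.1445,-0.442,0],"delta_rot":[0,0,0],"hand":0.2},{"slide":[0.1445,-0.442,0],"delta_rot":[0,0,0],"hand":0.2},{"slide":[0.1445,-0.442,0],"delta_rot":[0,0,0],"hand":0.2},{"slide":[0.1445,-0.442,0],"delta_rot":[0,0,0],"hand":0.2},{"slide":[0.1445,-0.442,0],"delta_rot":[0,0,0],"hand":0.2}]' 35; python3 go.py 0.6897 0.0318 0.0235 -0.9
```

```text
time_s: 21.58
ee_pos: [0.6893, 0.0308, 0.1499]
eef_rot: [1.0, -0.009, -0.0, 0.0]
force: [-0.8, 0.3, -0.5]
finger_gap: 0.0328
slide [ 0.0005 -0.001   0.1264]
rz -0.1 yaw -1.0 t 21.575 gap 0.0328 z [0.6893 0.0308 0.1499] tilt 0.04
```

```bash
python3 -m inch '[{"slide":[0,-0.001,0.05],"delta_rot":[0,0,0],"hand":0.2},{"slide":[0,-0.001,0.09],"delta_rot":[0,0,0],"hand":0.2},{"slide":[0,-0.001,0.115],"delta_rot":[0,0,0],"hand":0.2},{"slide":[0,-0.001,0.126],"delta_rot":[0,0,0],"hand":0.2},{"slide":[0,-0.001,0.126],"delta_rot":[0,0,0],"hand":0.2},{"slide":[0,-0.001,0.126],"delta_rot":[0,0,0],"hand":0.2},{"slide":[0,-0.001,0.126],"delta_rot":[0,0,0],"hand":0.58},{"slide":[0,-0.001,0.126],"delta_rot":[0,0,0],"hand":0.58},{"slide":[0,-0.001,0.126],"delta_rot":[0,0,0],"hand":0.58},{"slide":[0,-0.001,0.07],"delta_rot":[0,0,0],"hand":0.58},{"slide":[0,-0.001,0.01],"delta_rot":[0,0,0],"hand":0.58},{"slide":[0,-0.001,-0.04],"delta_rot":[0,0,0],"hand":0.58}]' 35
python3 -m inch '[{"slide":[-0.1,-0.2,0],"delta_rot":[0,0,0],"hand":0.6},{"slide":[-0.2,-0.3,0],"delta_rot":[0,0,0],"hand":0.6},{"slide":[-0.2,-0.3,0],"delta_rot":[0,0,0],"hand":0.6},{"slide":[-0.2,-0.3,0],"delta_rot":[0,0,0],"hand":0.6},{"slide":[-0.2,-0.3,0],"delta_rot":[0,0,0],"hand":0.6},{"slide":[-0.2,-0.3,0],"delta_rot":[0,0,0],"hand":0.6},{"slide":[-0.2,-0.3,0],"delta_rot":[0,0,0],"hand":0.6},{"slide":[-0.2,-0.3,0],"delta_rot":[0,0,0],"hand":0.6}]' 35
python3 - <<'E'
from h import *
f=robot.grab_frame("top");cv2.imwrite("pics/t10.png",cv2.resize(f[165:330,250:355],(381,599),interpolation=cv2.INTER_CUBIC));cv2.imwrite("pics/t10f.png",f)
f=robot.grab_frame("scene");cv2.imwrite("pics/s10.png",cv2.resize(f[180:330,250:450],None,fx=4,fy=4,interpolation=cv2.INTER_CUBIC))
print(robot.get_state()["ee_pos"],robot.get_state()["time_s"])
E
```

```text
time_s: 23.08
ee_pos: [0.6897, 0.0332, 0.193]
eef_rot: [1.0, -0.008, 0.001, 0.0]
force: [0.3, -0.3, 0.9]
finger_gap: 0.0498
time_s: 24.08
ee_pos: [0.4946, 0.3359, 0.1903]
eef_rot: [1.0, -0.008, 0.0, 0.0]
force: [0.6, -0.8, -0.4]
finger_gap: 0.0515
[0.49504644 0.33530286 0.19022969] 24.175
```

View pics/t10.png

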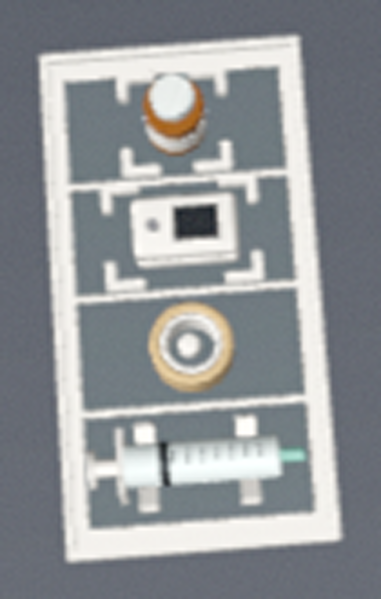

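View pics/s10.png

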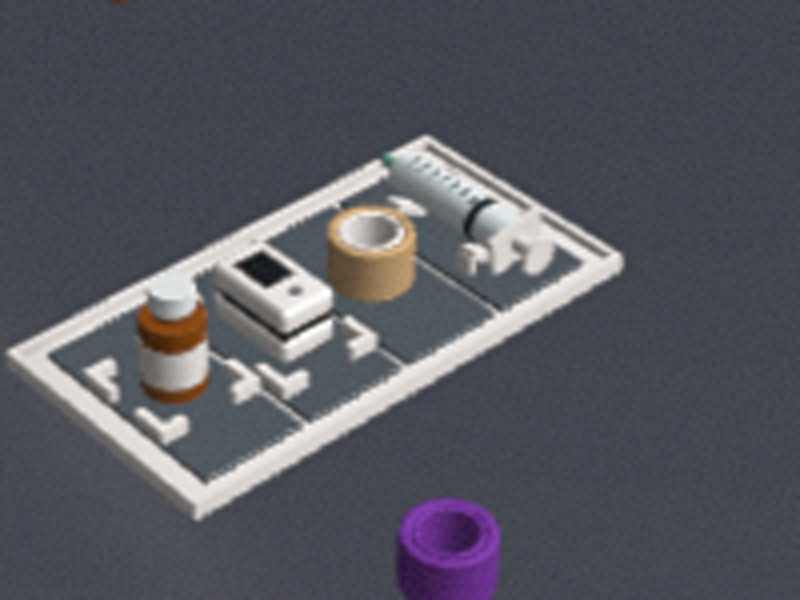

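View pics/t10f.png

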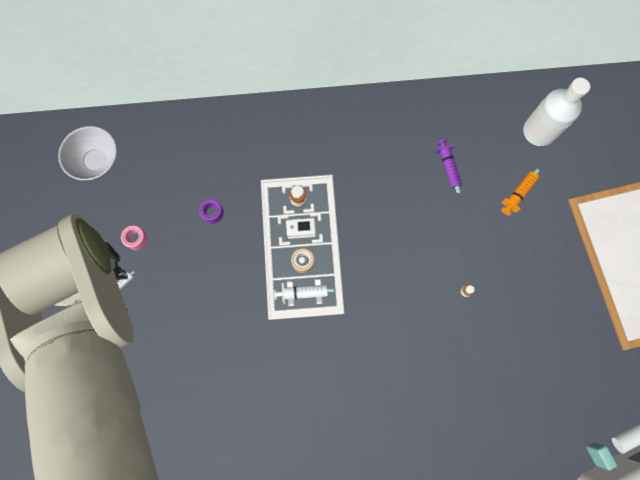

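```bash
python3 - <<'E'
from h import *
T=lambda p:(p[0]/3.629+250,p[1]/3.63+165)
print("syr",[ray("top",T(p),.024)[:2].round(4).tolist() for p in [(83,472),(305,455)]],"hold .4917 .035")
print("vial",ray("top",T((174,97)),.070)[:2].round(4),"hold .6897 .0318")
print("clip",ray("top",T((184,229)),.042)[:2].round(4),"hold .6237 .0329")
print("tape",ray("top",T((191,344)),.038)[:2].round(4),"hold .5575 .0342")
robot.job_done()
E
```

```text
syr [[0.4918, 0.0978], [0.49, -0.0239]] hold .4917 .035
vial [0.6862 0.0301] hold .6897 .0318
clip [0.6186 0.0313] hold .6237 .0329
tape [0.5546 0.0328] hold .5575 .0342
the job is handed in; nothing more can be done
```

I placed all four items, let go of them and handed the job in at about 24 s of the 104 s allowed.

Measured in the top picture just before hand-in:

| Item | Measured offset from its holder | Limit | How it looked |
|---|---|---|---|
| Large syringe | about 2 mm along the cradles | 15 mm | lying in both cradles, in line with the holder |
| Large vial | about 4 mm | 15 mm | upright inside the square |
| Finger clip | about 5 mm | 15 mm | flat, screen up |
| Tape roll | about 3 mm | 12 mm | flat around the post |

- **Look-alikes:** the gripper never came near the small syringe or small vial. The small vial shows at its starting pixel. The small syringe was partly hidden by the arm in the last top view, but earlier scene pictures show it unmoved. I left the orange, purple and pink items alone.
- **Gripper:** it was open and clear of everything at the end.
- **Disagreement:** before I gripped it, the two cameras differed by about 5 mm on the vial's position. I used a point in between, and it was gripped upright.
- **Not measured:** I judged heights and tilts by eye from the pictures, and job_done() reports no verdict.

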